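# Clamp the food processor's lid, then hold its pulse dial on the third click

## Robot

A 6-joint arm with a two-finger parallel gripper is mounted at the origin on the work surface. World frame = base frame: x ahead of the robot, y to its left, z up, the work surface at z = 0. Lengths are in m, angles in rad, forces in N, time in s.
With the tool pointing down it reaches from about 0.375 to 0.925 m from the base axis. Payload 5.7 kg.
Tool frame: the origin (TCP) lies midway between the tips of the shut fingers; the grasp point (between the pads) lies 19 mm behind it; z points along the fingers, x is the direction in which the jaws open and shut, and the axes are right-handed (so a half turn about z gives the same grasp; the last joint's range is limited). The gripper opens to 88 mm and grips with 3 to 60 N. Pads are 20 mm wide; open, the fingers measure 115 mm over their backs; the gripper's body (75 mm by 178 mm) begins 61 mm behind the grasp point.
Start: joints at [0.985, 0.359, 1.51, -0, 1.272, -0.115], TCP at [0.272, 0.535, 0.223] pointing down, gripper open.
Joint ranges: [-2.97, 2.97], [-1.01, 2.36], [0.21, 2.38], [-0.96, 4.11], [0.2, 2.71], [-2.98, 2.98]. Speed limits (rad/s): [2.39, 2.39, 3.14, 3.14, 3.14, 3.14].

## Interface

Orientations are given as a unit quaternion [x, y, z, w].
In Python, from bench import move_ptp, servo_line, goto_joints, move_gripper, sleep, inverse_kinematics, capture, PlanningError, close_job, spot_in, silhouettes, current_clock, current_joint_pos, current_qvel, current_joint_torque, current_position, current_orientation, current_force, current_torque, current_finger_gap gives the robot as it stands. Calls block until the motion is done:
- move_ptp(position, orientation): joint-space move of the TCP to a pose.
- servo_line(position, orientation=None, rate=0.15, contact_N=None): straight line of the TCP; orientation=None keeps the orientation; rate is the mean speed in m/s. With contact_N (N) it stops when the force on the tool has changed by that much, and returns True; else False.
- goto_joints(angles): joint-space move.
- move_gripper(opening): finger opening in m; the grip force is fixed at half the most; returns when the fingers have stopped.
- sleep(seconds).
- inverse_kinematics(position, orientation): joint angles nearest the present ones, or None.
- capture(name): name is "scene" or "top"; returns a dict with "image" (384x512x3 uint8, blue, green, red), "range_z" (384x512 float32, m along the optical axis (not along the pixel's ray), 0 where there is no reading), "intrinsics" (3x3 intrinsics, pixels), "R" (3x3) and "t" (3): a world point X has camera coordinates R X + t. Camera axes: x right, y down, z forward; pixel columns grow to the right and rows downward; lengths in m; the calibration is good to about 2 mm. A picture is of the moment at which its call begins.
A pose or a line that the arm cannot do raises PlanningError and nothing moves.
- close_job(): hands the job in, once; it reports no verdict.
Trained networks look in the newest picture that a camera, given by its name, has taken for a name from the list of things; names that differ only in an ending like _2 or _b are one class to them, and where a whole thing is asked for, a point or a joint stands for the part that bears it (a point fixed in the world has none). Each returns a list of dicts, best first, with "conf" (0 to 1); they miss things now and then, are a little off and sometimes report something else, mostly with a low value. They report only what shows in the picture. A call takes as long as a camera call. They do not tell look-alikes from the thing itself.
- spot_in(camera, query): "xy" ([column, row] in pixels, amid what is visible of it).
- silhouettes(camera, query): "region" (384x512 bool, what is visible of it) and "xy" ([column, row] in pixels, amid what is visible of it).
Readings, each from a call of its own:
- current_clock(): time.
- current_joint_pos(): joint angles.
- current_qvel(): joint speeds.
- current_joint_torque(): joint torques, N m.
- current_position(): TCP position.
- current_orientation(): TCP orientation.
- current_force(): force on the tool from outside, world axes, zero at the start.
- current_torque(): the same for the moment, N m.
- current_finger_gap(): finger opening in m.
Only numpy, scipy, OpenCV 4.12 (cv2) and the standard library are available. Lean on these libraries where they do the work, as an engineer would, in place of code of your own. Each camera call takes 0.05 s, during which the arm holds its last target.

## Task

Take the metal spring clip that stands on the table, clip it well down over the pair of upright tabs at the edge of the food processor's lid, and let go of it. Only when it grips there by itself, turn the processor's spring-return dial clockwise past the first two clicks to the third and last one and keep holding it there: you finish while still holding the dial, because it springs back when let go (do not turn it before the clip is on). Leave everything else on the table where it is.

Things in the scene. Friction and masses are not known exactly. Their poses are not given: they have to be found in the camera images.
- clip: Loose steel spring clip standing on its jaws, handles up; about 90 g. Origin on its pivot pin, 36 mm above the jaw tips. z up, x along the pin; handles are squeezed and jaws open along y. Jaws 36 mm wide (x), 22 mm over both (y), 34 mm long; gap when closed 7 mm between the rubber pads on the lowest 16 mm.
- clip_handles (a point): Where to squeeze the clip: between its handles, 32 mm above the clip's origin, axes as the clip's. The handles are two flat plates 32 mm wide (x), flaring upward to 47 mm over the outsides at their tops, 45 mm above the clip's origin. Squeezed to the stop they stand parallel, about 18 mm over the outsides. The clip can be carried by them; a grip of 20 to 30 N holds it fully open.
- clip_a (a joint): Angle of one of the clip's two like halves, rad: 0 with the jaws closed, 0.30 at the stop, where the jaw tips are about 26 mm apart. A spring closes it: squeezing takes about 5 N to start and 10 N at the stop; letting go shuts the jaws.
- processor: Food processor, fixed, upright. Origin at the centre of its underside, z up. Base 190 (x) by 310 (y) by 60 mm high; bowl with round lid (168 mm across, top 135 mm up) centred at y = +55 mm, lid knob up to 157 mm; control column 116 by 110 mm, top 94 mm up, centred at y = -100 mm, carries the dial.
- tabs (a point): Foot of the pair of upright tabs at the lid's +y edge, mid-pair, level with the lid's top, at (0, 118, 135) mm in the processor's frame, with its axes. Two plates face to face: together 8 mm thick (y), 34 mm wide (x), rising 26 mm above this point. A clip pushed fully down has its origin 36 mm above this point, its x along this x (either way round).
- dial_grip (a point): On the dial's axis, at (0, -100, 119) mm in the processor's frame; turns with the dial. The dial: 80 mm disc (top 103 mm above the table) with an upright bar grip across it, 64 mm long, 14 mm thick, 30 mm high, top 14 mm above this point. This x runs along the bar to its marked end; with the dial at rest it is the processor's x.
- dial (a joint): Dial angle, rad: 0 at rest, growing clockwise seen from above; clicks (detents) at 0.40, 0.80 and 1.20, stop at 1.28. A spring turns it back to 0 from anywhere when let go: about 0.07 Nm at the start, 0.17 Nm at the third click, plus up to 0.05 Nm to get over each detent.
- jar: Bystander, to be left alone: jar with a metal lid, 68 mm across, 100 mm tall, upright.
- potato1: Bystander, to be left alone: potato on the chopping board.
- potato2: Bystander, to be left alone: smaller potato on the chopping board.
- onion: Bystander, to be left alone: onion on the chopping board.
- mug: Bystander, to be left alone: white mug, 80 mm across, 90 mm tall, at the back of the table.
- spatula: Bystander, to be left alone: wooden-handled spatula, 200 mm long, lying beside the processor on its -y side (origin mid-length).
- dish: Bystander, to be left alone: low flared metal dish, 100 mm across, 40 mm tall, at the back.
Things that resemble listed ones, but are neither listed nor needed, are in the scene too. Of the things like the clip, leave any that is pink; of the rest the larger one is meant.

How it is judged:
By the outcome, as a careful person would: the job done as asked, in the order asked, and still so for the second after the job is handed in, while the arm keeps its last pose, push and grip.
It also fails if it takes over 64 s, if anything falls off the work surface, if the arm or the gripper's body presses on something with over 40 N, if the wrist force passes 120 N, or if a joint passes its speed limit or range.

## Working session

There is one attempt and no reset: what is moved stays moved. The work goes in short steps, each a Python script; the robot and the scene stay as the last script left them, time stands still between calls to the robot, and variables do not carry over. Pictures are saved under pics/ and viewed, and the job is handed in when it is done.

```bash
ls; mkdir -p pics
cat > h.py <<'E'
import numpy as np, cv2
from bench import *
def world(c,u,v,z=None):
    K=c["intrinsics"];d=c["range_z"][int(round(v)),int(round(u))] if z is None else z
    p=np.array([(u-K[0,2])/K[0,0]*d,(v-K[1,2])/K[1,1]*d,d])
    return c["R"].T@(p-c["t"])
def cloud(c,mask=None):
    K=c["intrinsics"];d=c["range_z"]
    m=d>0
    if mask is not None:m&=mask
    v,u=np.nonzero(m);dd=d[m]
    P=np.stack([(u-K[0,2])/K[0,0]*dd,(v-K[1,2])/K[1,1]*dd,dd],1)
    return (P-c["t"])@c["R"],u,v
def proj(c,X):
    p=c["R"]@np.array(X)+c["t"];q=c["intrinsics"]@p
    return q[:2]/q[2]
E
python3 - <<'E'
from h import *
print(current_clock(),current_position(),current_orientation(),current_finger_gap())
for n in ("scene","top"):
    c=capture(n); cv2.imwrite(f"pics/{n}0.png",c["image"])
    print(n,"campos",-c["R"].T@c["t"])
    for q in ("clip","clip_handles","processor","tabs","dial_grip","jar","mug","spatula","dish"):
        print(q,[(np.round(r["xy"]).tolist(),round(r["conf"],2),np.round(world(c,*r["xy"]),3).tolist()) for r in spot_in(n,q)][:5])
E
```

```text
pics
0.0 [0.27174281 0.53413342 0.22179661] [ 8.52528215e-01  5.22680373e-01 -8.52602089e-04  3.77763221e-04] 0.087804478771429
scene campos [ 1.42505627 -0.33905611  0.85857013]
clip [([304.0, 158.0], 0.68, [0.463, 0.345, 0.059]), ([330.0, 195.0], 0.65, [0.634, 0.327, 0.037]), ([279.0, 157.0], 0.55, [0.388, 0.296, 0.03]), ([301.0, 165.0], 0.49, [0.466, 0.333, 0.037]), ([109.0, 308.0], 0.44, [0.714, -0.342, 0.003])]
clip_handles [([302.0, 168.0], 0.69, [0.483, 0.325, 0.038]), ([279.0, 156.0], 0.59, [0.392, 0.292, 0.04]), ([326.0, 195.0], 0.54, [0.636, 0.312, 0.046]), ([344.0, 154.0], 0.45, [0.503, 0.47, 0.062]), ([196.0, 199.0], 0.37, [0.552, -0.054, 0.102])]
processor [([230.0, 202.0], 0.89, [0.556, 0.042, 0.061]), ([194.0, 199.0], 0.54, [0.548, -0.058, 0.102])]
tabs [([230.0, 202.0], 0.61, [0.556, 0.042, 0.06])]
dial_grip [([196.0, 198.0], 0.93, [0.549, -0.054, 0.106]), ([230.0, 203.0], 0.54, [0.56, 0.04, 0.06])]
jar [([85.0, 228.0], 0.82, [0.495, -0.337, 0.071])]
mug [([293.0, 259.0], 0.58, [0.832, 0.078, 0.08])]
spatula [([110.0, 307.0], 0.95, [0.713, -0.338, 0.001])]
dish [([220.0, 293.0], 0.76, [0.82, -0.106, 0.043])]
top campos [0.51308541 0.13431902 1.26014168]
clip [([185.0, 176.0], 0.73, [0.638, 0.333, 0.04]), ([184.0, 226.0], 0.5, [0.472, 0.338, 0.045])]
clip_handles [([185.0, 177.0], 0.72, [0.636, 0.332, 0.038]), ([185.0, 229.0], 0.52, [0.461, 0.335, 0.041]), ([194.0, 255.0], 0.41, [0.376, 0.305, 0.041])]
processor [([270.0, 206.0], 0.94, [0.529, 0.057, 0.14])]
tabs [([273.0, 203.0], 0.77, [0.538, 0.046, 0.137])]
dial_grip [([300.0, 203.0], 0.98, [0.537, -0.038, 0.132])]
jar [([382.0, 224.0], 0.88, [0.463, -0.308, 0.099])]
mug [([251.0, 125.0], 0.89, [0.816, 0.106, 0.005])]
spatula [([377.0, 155.0], 0.93, [0.699, -0.339, 0.003]), ([274.0, 205.0], 0.48, [0.533, 0.043, 0.134])]
dish [([311.0, 125.0], 0.59, [0.803, -0.101, 0.042])]
```

Run:
```python
import cv2
a=cv2.imread("pics/scene0.png");b=cv2.imread("pics/top0.png")
cv2.imwrite("pics/s1.png",cv2.resize(a[120:320,60:420],None,fx=2.2,fy=2.2,interpolation=cv2.INTER_CUBIC))
cv2.imwrite("pics/t1.png",cv2.resize(b[90:300,130:430],None,fx=2.6,fy=2.6,interpolation=cv2.INTER_CUBIC))
```

```text
(no output)
```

View pics/s1.png

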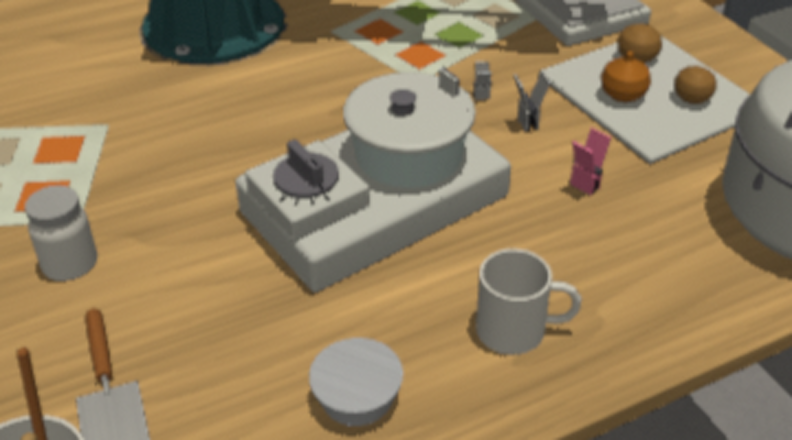

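View pics/t1.png

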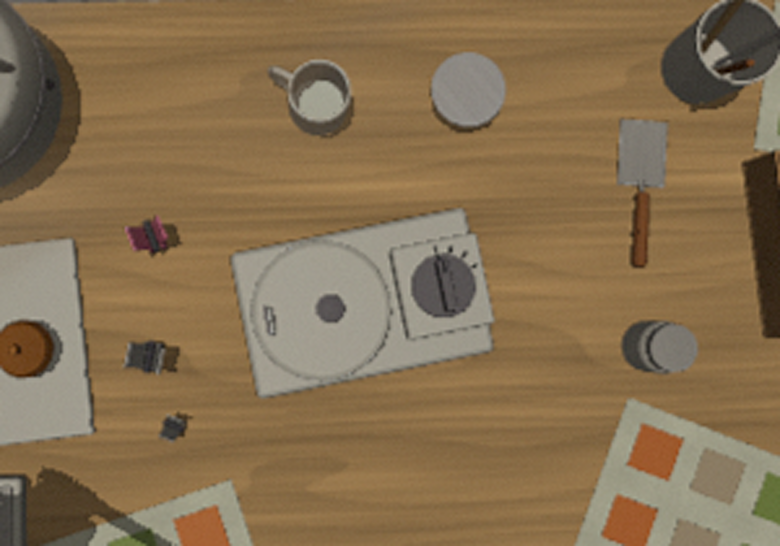

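In the top image, three things could be taken for the clip: the pink one at (185,176), the grey larger one at (186,226) and the grey small one at (197,254). I choose the larger grey one at (186,226), and check it in a close crop with its measurements.

Run:
```python
from h import *
np.set_printoptions(precision=4,suppress=True)
t=capture("top")
a=t["image"][205:270,160:240];cs=[cv2.resize(a,None,fx=6,fy=6,interpolation=cv2.INTER_CUBIC)]
silT=silhouettes("top","clip")
s=capture("scene")
b=s["image"][130:215,265:360]
cs.append(cv2.resize(b,None,fx=3,fy=4,interpolation=cv2.INTER_CUBIC))
h=max(c.shape[0] for c in cs);cs=[cv2.copyMakeBorder(c,0,h-c.shape[0],0,0,cv2.BORDER_CONSTANT) for c in cs]
cv2.imwrite("pics/clipcrop.png",np.hstack(cs))
silS=silhouettes("scene","clip")
for n,c,S in(("top",t,silT),("scene",s,silS)):
    for r in S:
        P,u,v=cloud(c,r["region"]); 
        if len(P)<5: continue
        print(n,np.round(r["xy"]),round(r["conf"],2),r["region"].sum(),"med",np.median(P,0),"hi",P[P[:,2]>.02].min(0) if (P[:,2]>.02).any() else 0,P.max(0))
for n,c in(("top",t),("scene",s)):
    P,u,v=cloud(c)
    for name,ctr in(("big",(.465,.337)),("small",(.38,.30))):
        m=(np.hypot(P[:,0]-ctr[0],P[:,1]-ctr[1])<.05)&(P[:,2]>.012)
        Q=P[m]; print(n,name,len(Q),Q.min(0),Q.max(0))
        if name=="big":
            for lo,hi in((.012,.03),(.03,.045),(.045,.06),(.06,.09)):
                q=Q[(Q[:,2]>=lo)&(Q[:,2]<hi)]
                if len(q):print(lo,len(q),q.min(0),q.max(0),q.mean(0))
        np.save(f"{n}_{name}.npy",Q)
    K=c["intrinsics"];print(K[0,0],K[1,1])
# processor
for n,c in(("top",t),("scene",s)):
    P,u,v=cloud(c)
    near=(abs(P[:,0]-.53)<.2)&(abs(P[:,1]-.03)<.22)
    for lo,hi in((.055,.066),(.088,.098),(.1,.107),(.128,.138),(.129,.142),(.15,.17)):
        q=P[near&(P[:,2]>lo)&(P[:,2]<hi)]
        if len(q)<5: continue
        r=cv2.minAreaRect((q[:,:2]*1000).astype(np.float32))
        print(n,lo,hi,len(q),q.mean(0),"rect",np.round(r[0],1),np.round(r[1],1),round(r[2],1))
```

```text
top [185. 229.] 0.65 177 med [0.4719 0.3358 0.046 ] hi [0.4512 0.3055 0.03  ] [0.4913 0.3696 0.0859]
top [185. 178.] 0.6 152 med [0.6242 0.3283 0.0509] hi [0.6053 0.3    0.0272] [0.6498 0.3495 0.0852]
top [179. 182.] 0.56 68 med [0.6224 0.3368 0.0597] hi [0.6064 0.3276 0.0287] [0.6436 0.3608 0.0834]
scene [328. 194.] 0.75 317 med [0.6324 0.3153 0.0469] hi [0.606  0.2965 0.02  ] [0.6505 0.375  0.0816]
scene [301. 167.] 0.67 177 med [0.4796 0.3281 0.0332] hi [0.4577 0.3043 0.0205] [0.495  0.3653 0.0772]
scene [330. 183.] 0.59 130 med [0.6267 0.3345 0.0616] hi [0.606  0.3065 0.0373] [0.6504 0.4021 0.0813]
top big 150 [0.4499 0.3055 0.03  ] [0.4895 0.3539 0.0859]
0.012 1 [0.4841 0.3164 0.03  ] [0.4841 0.3164 0.03  ] [0.4841 0.3164 0.03  ]
0.03 56 [0.4512 0.3193 0.0305] [0.4881 0.3428 0.0448] [0.4703 0.3302 0.0392]
0.045 26 [0.4551 0.3157 0.0451] [0.4852 0.3426 0.0595] [0.4704 0.3338 0.0523]
0.06 67 [0.4499 0.3055 0.06  ] [0.4895 0.3539 0.0859] [0.4711 0.3331 0.0741]
top small 67 [0.3627 0.2888 0.015 ] [0.3957 0.3154 0.0609]
362.2553116595968 362.2553116595968
scene big 200 [0.4494 0.2996
[... 720 characters left out ...]
.1348] rect [528.5  69.9] [165.6 244.4] 9.1
top 0.129 0.142 2212 [0.5233 0.1024 0.1353] rect [528.5  69.9] [165.6 244.4] 9.1
top 0.15 0.17 127 [0.5211 0.1161 0.1572] rect [518.7 128.9] [32.2 92.4] 10.1
scene 0.055 0.066 1571 [0.5864 0.0475 0.0586] rect [535.3  49.3] [187.9 307.5] 9.9
scene 0.088 0.098 806 [ 0.5664 -0.034   0.0925] rect [545.8  22.4] [122.6 260. ] 4.7
scene 0.1 0.107 355 [ 0.5628 -0.0197  0.1024] rect [550.5  36.2] [246.3  94. ] 86.7
scene 0.128 0.138 1610 [0.5344 0.0917 0.133 ] rect [545.1  69. ] [166.7 241.4] 29.8
scene 0.129 0.142 1602 [0.5337 0.0933 0.1331] rect [545.1  69. ] [166.4 241.4] 30.0
scene 0.15 0.17 123 [0.5234 0.1205 0.1546] rect [521.6 125.2] [36.3 94.6] 11.3
```

View pics/clipcrop.png

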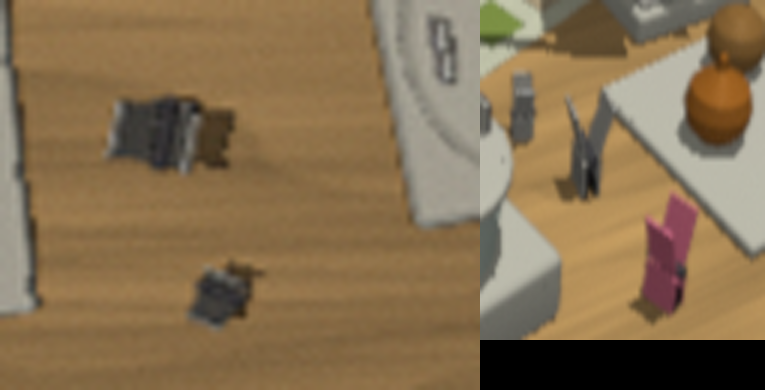

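The crop agrees with the choice: the larger grey clip is at about (185,227) in the top image and (302,165) in the scene image. Next I fit the clip's yaw, the tabs and the dial bar.

Run:
```python
from h import *
np.set_printoptions(precision=4,suppress=True)
for n in("top","scene"):
    Q=np.load(f"{n}_big.npy")
    for lo in(.03,.06):
        q=Q[Q[:,2]>lo]; print(n,"clip",lo,len(q),cv2.minAreaRect((q[:,:2]*1000).astype(np.float32)))
    # direction of handle edge: lines at z top
    q=Q[Q[:,2]>.062]; y=q[:,1]
    for side in(q[y>np.median(y)+.006],q[y<np.median(y)-.006]):
        if len(side)>6:
            l=cv2.fitLine((side[:,:2]*1000).astype(np.float32),cv2.DIST_HUBER,0,.01,.01).ravel(); print(" side",len(side),l,np.degrees(np.arctan2(l[1],l[0])))
    c=capture(n);P,u,v=cloud(c)
    m=(np.hypot(P[:,0]-.512,P[:,1]-.171)<.035)&(P[:,2]>.143)&(P[:,2]<.18)
    q=P[m];print(n,"tabs",len(q),q.mean(0),q.min(0),q.max(0),cv2.minAreaRect((q[:,:2]*1000).astype(np.float32)))
    m=(np.hypot(P[:,0]-.548,P[:,1]+.043)<.05)&(P[:,2]>.112)
    q=P[m];print(n,"bar",len(q),q.mean(0),q.min(0),q.max(0),cv2.minAreaRect((q[:,:2]*1000).astype(np.float32)))
    m=(np.hypot(P[:,0]-.52,P[:,1]-.11)<.03)&(P[:,2]>.145)&(P[:,2]<.17)
    q=P[m];print(n,"knob",len(q),q.mean(0),cv2.minAreaRect((q[:,:2]*1000).astype(np.float32)))
```

```text
top clip 0.03 149 ((470.0006103515625, 329.4913330078125), (44.99931716918945, 37.92690658569336), 79.0486068725586)
top clip 0.06 67 ((469.7019348144531, 329.4656982421875), (45.1181640625, 31.52126693725586), 77.5736083984375)
 side 7 [  0.9987  -0.0501 468.116  351.1149] -2.8716848
 side 25 [  0.9875  -0.1574 465.7872 311.0418] -9.055077
top tabs 30 [0.5113 0.1706 0.1608] [0.4955 0.1645 0.1547] [0.5259 0.176  0.1646] ((510.8885803222656, 170.57049560546875), (31.434890747070312, 7.6733269691467285), 9.692151069641113)
top bar 107 [ 0.5486 -0.0425  0.1311] [ 0.5171 -0.0542  0.1134] [ 0.5801 -0.0323  0.138 ] ((548.969482421875, -43.484901428222656), (63.30166244506836, 14.338298797607422), 9.297764778137207)
top knob 97 [0.5241 0.0992 0.1562] ((523.9292602539062, 99.93681335449219), (30.596349716186523, 30.477073669433594), 88.31712341308594)
scene clip 0.03 154 ((474.1097106933594, 324.5745849609375), (45.22541046142578, 44.31275939941406), 72.37796783447266)
scene clip 0.06 61 ((473.5687255859375, 324.46697998046875), (46.35070037841797, 38.294673919677734), 78.42573547363281)
 side 8 [  0.9997  -0.0243 466.0749 347.1242] -1.3943436
 side 20 [  0.9897  -0.1431 471.57   305.2627] -8.228542
scene tabs 64 [0.5163 0.1659 0.1535] [0.4966 0.1607 0.1431] [0.5323 0.1746 0.1612] ((514.337646484375, 166.4628448486328), (36.123844146728516, 10.84667682647705), 11.720130920410156)
scene bar 155 [ 0.5571 -0.0493  0.1259] [ 0.5191 -0.0597  0.1122] [ 0.5844 -0.036   0.1343] ((551.8110961914062, -48.6689453125), (65.27928161621094, 14.624631881713867), 10.999650955200195)
scene knob 78 [0.5283 0.0951 0.1533] ((524.7040405273438, 96.61348724365234), (30.799217224121094, 30.43379783630371), 33.82956314086914)
```

```bash
cat >> h.py <<'E'
def down(deg):
    a=np.radians(deg)/2
    return [float(np.cos(a)),float(np.sin(a)),0.,0.]
E
python3 - <<'E'
from h import *
np.set_printoptions(precision=4,suppress=True)
q=down(80)
for nm,p,a in(("clip",(.4717,.327,.049),80),("tab",(.5128,.1685,.184),99.7),("dial",(.5503,-.046,.108),99.7),("dialend",(.5503,-.046,.108),99.7-71),("dialB",(.5503,-.046,.108),-80.3),("dialBend",(.5503,-.046,.108),-80.3-71)):
    print(nm,inverse_kinematics(p,down(a)))
move_ptp([.4717,.327,.17],q)
for n in("top","scene"):
    c=capture(n);print(proj(c,[.4717,.327,.17]));cv2.imwrite(f"pics/{n}_app.png",cv2.resize(c["image"][130:270,130:350],None,fx=3,fy=3,interpolation=cv2.INTER_CUBIC))
print(current_clock(),current_position(),current_force())
E
```

```text
clip [ 0.4858  0.5291  1.7362 -0.      0.8763 -0.9104]
tab [ 0.1895  0.3126  1.6879 -0.      1.1411 -1.5506]
dial [-0.2085  0.4219  1.7395 -0.      0.9801 -1.9486]
dialend [-0.2085  0.4219  1.7395 -0.      0.9801 -0.7094]
dialB [-0.2085  0.4219  1.7395 -0.      0.9801  1.193 ]
dialBend [-0.2085  0.4219  1.7395 -0.      0.9801  2.4322]
[180.5217 227.5732]
[304.0234 130.3238]
2.525 [0.4712 0.3281 0.1703] [ 0.3285  0.7301 -0.3772]
```

View pics/scene_app.png

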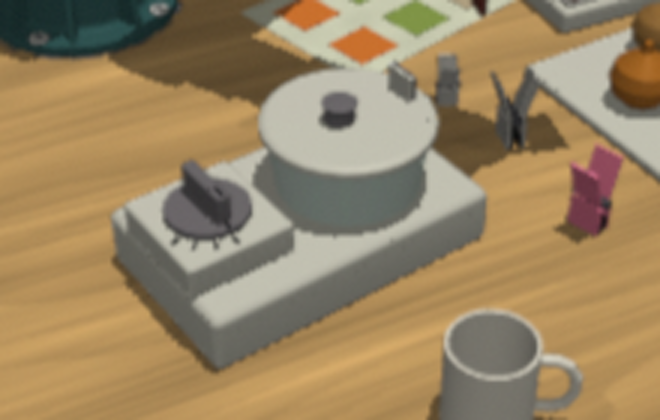

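The clip at scene crop (510,115), full-image (300,168), is still standing, and the gripper is just above the crop. I descend, grip and look again.

Run:
```python
from h import *
np.set_printoptions(precision=4,suppress=True)
print(servo_line([.4717,.327,.051],rate=.08,contact_N=6))
print(current_position(),current_force())
ims=[]
c=capture("scene");ims.append(c["image"][90:210,240:360])
move_gripper(0.0)
print("gap",current_finger_gap(),current_position(),current_force())
c=capture("scene");ims.append(c["image"][90:210,240:360])
cv2.imwrite("pics/grip.png",np.hstack([cv2.resize(i,(396,396),interpolation=cv2.INTER_CUBIC) for i in ims]))
print(current_clock())
```

```text
False
[0.4721 0.3272 0.0515] [ 0.4427 -0.565   0.3151]
gap 0.016496647104824465 [0.4727 0.3277 0.0517] [0.5794 1.9564 5.5953]
5.3583
```

View pics/grip.png

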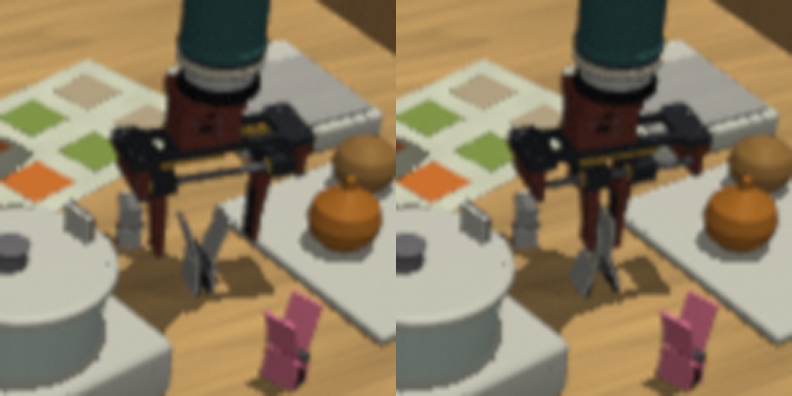

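The grip holds the handles at a 16.5 mm gap and the jaws stand open. I lift it and measure the clip relative to the TCP.

Run:
```python
from h import *
np.set_printoptions(precision=4,suppress=True)
servo_line([.4727,.3277,.12],rate=.1)
servo_line([.4727,.3277,.235],rate=.15)
sleep(.3)
p=current_position();print("gap",current_finger_gap(),p,current_force(),current_clock())
ims=[]
for n in("top","scene"):
    c=capture(n);P,u,v=cloud(c)
    k=proj(c,[p[0],p[1],p[2]-.03]).astype(int)
    ims.append(c["image"][max(0,k[1]-50):k[1]+50,k[0]-50:k[0]+50])
    m=(np.hypot(P[:,0]-p[0],P[:,1]-p[1])<.05)&(P[:,2]>.13)&(P[:,2]<.27)
    Q=P[m]
    print(n,len(Q))
    for lo in np.arange(.14,.28,.01):
        q=Q[(Q[:,2]>=lo)&(Q[:,2]<lo+.01)]
        if len(q)>2: print(round(lo,3),len(q),q.min(0)[:2]-p[:2],q.max(0)[:2]-p[:2])
cv2.imwrite("pics/lift.png",np.hstack([cv2.resize(i,(396,396),interpolation=cv2.INTER_CUBIC) for i in ims]))
```

```text
gap 0.016800499786094315 [0.4724 0.3275 0.2343] [ 0.2421 -0.1662 -0.3773] 7.4167
top 0
scene 358
0.18 33 [-0.0229 -0.0229] [0.0202 0.0149]
0.19 43 [-0.0199 -0.0223] [0.0209 0.0133]
0.2 34 [-0.0213 -0.0192] [0.0207 0.0084]
0.21 48 [-0.0188 -0.0184] [0.0209 0.0094]
0.22 22 [-0.0129 -0.0127] [0.0175 0.0061]
0.23 39 [-0.008 -0.02 ] [0.0178 0.0153]
0.24 46 [-0.0105 -0.021 ] [0.019  0.0123]
0.25 47 [-0.0136 -0.021 ] [0.0182 0.013 ]
0.26 46 [-0.0163 -0.023 ] [0.0212 0.0147]
```

View pics/lift.png

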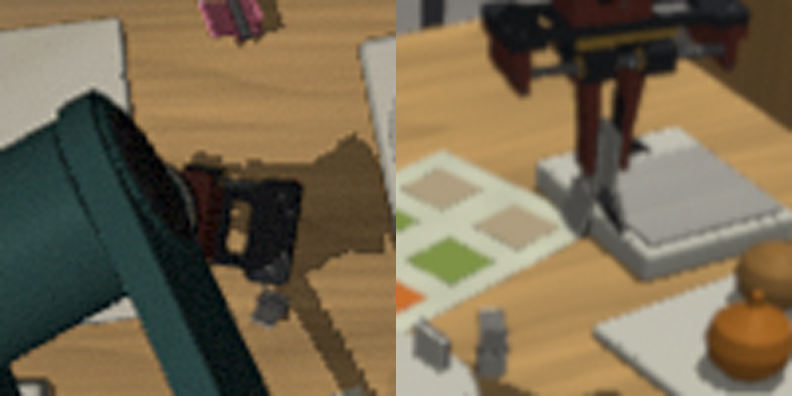

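The clip came up held with its jaws open. In the scene image its jaw centre reads about 4 mm low in y against the TCP, so the top camera's y is the better one. I move above the tabs and compare before lowering.

Run:
```python
from h import *
np.set_printoptions(precision=4,suppress=True)
q=down(99.7)
move_ptp([.5145,.1705,.245],q)
sleep(.2)
p=current_position();print("gap",current_finger_gap(),p,current_force(),current_clock())
ims=[]
ps=np.radians(9.7);ex=np.array([np.cos(ps),np.sin(ps)]);ey=np.array([-np.sin(ps),np.cos(ps)])
for n in("top","scene"):
    c=capture(n);P,u,v=cloud(c)
    k=proj(c,[p[0],p[1],p[2]-.05]).astype(int)
    ims.append(c["image"][max(0,k[1]-50):k[1]+50,k[0]-50:k[0]+50])
    D=P[:,:2]-p[:2];L=np.stack([D@ex,D@ey,P[:,2]],1)
    m=(abs(L[:,0])<.03)&(abs(L[:,1])<.035)&(P[:,2]>.138)&(P[:,2]<.29)
    Q=L[m]
    print(n,len(Q))
    for lo in np.arange(.14,.28,.008):
        q_=Q[(Q[:,2]>=lo)&(Q[:,2]<lo+.008)]
        if len(q_)>2: print(round(lo,3),len(q_),q_.min(0)[:2]*1000,q_.max(0)[:2]*1000)
cv2.imwrite("pics/hover.png",np.hstack([cv2.resize(i,(396,396),interpolation=cv2.INTER_CUBIC) for i in ims]))
```

```text
gap 0.01660663732054333 [0.5142 0.1719 0.2449] [ 0.9125 -0.5592 -0.2371] 8.4083
top 0
scene 561
0.14 21 [-17.6765 -10.0257] [16.1326  0.3966]
0.148 23 [-17.9484  -9.4293] [16.3806  1.9451]
0.156 28 [-18.1935 -10.1267] [17.3384 -0.178 ]
0.188 20 [-18.8552 -21.8488] [16.452  20.3817]
0.196 40 [-16.0343 -24.0561] [18.4548 13.1766]
0.204 50 [-19.3516 -20.6308] [19.5181 13.5015]
0.212 29 [-20.5305 -18.347 ] [18.3125 11.3025]
0.22 53 [-19.9394 -17.492 ] [22.4308  9.1983]
0.228 34 [-19.3905 -12.4732] [19.8802  4.9754]
0.236 19 [-16.87  -14.777] [14.2299 10.7531]
0.244 35 [ -6.0247 -20.8536] [16.9237 15.1758]
0.252 43 [ -8.1393 -21.2168] [15.5963 14.8637]
0.26 40 [ -9.862  -19.7699] [16.0698 15.0384]
0.268 47 [ -6.0537 -21.0384] [16.399  15.0694]
0.276 39 [-10.6021 -22.1844] [14.1289 17.8587]
```

View pics/hover.png

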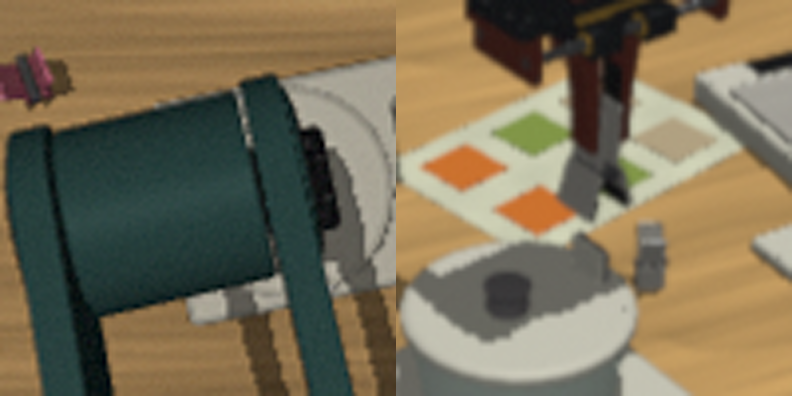

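In the scene's own frame, the jaws' x span of ±19.5 mm and centre y of about −4 mm match the tabs' x of −18 to +17 mm and centre y of about −5 mm. The clip is aligned to within 2 mm, so I lower it.

Run:
```python
from h import *
np.set_printoptions(precision=4,suppress=True)
p0=[.5145,.1705]
print(servo_line([*p0,.205],rate=.08,contact_N=8),current_position(),current_force())
r=servo_line([*p0,.182],rate=.03,contact_N=10)
print(r,current_position(),current_force(),current_clock())
c=capture("scene");k=proj(c,[.5145,.1705,.17]).astype(int)
cv2.imwrite("pics/seat.png",cv2.resize(c["image"][k[1]-50:k[1]+50,k[0]-50:k[0]+50],(560,560),interpolation=cv2.INTER_CUBIC))
```

```text
False [0.5146 0.1705 0.205 ] [-0.8021  0.0414 -0.8778]
True [0.5145 0.1708 0.1864] [-1.5326  0.0487  4.464 ] 9.775
```

View pics/seat.png

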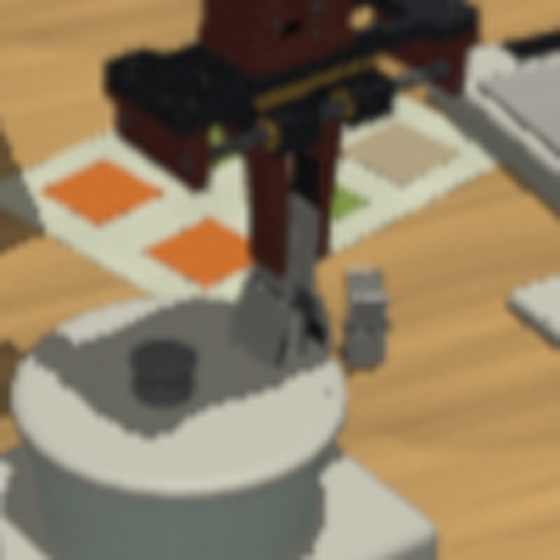

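Contact came at TCP z 0.1864, the predicted fully-down height (0.1865), with the tabs at (280,330) in the crop between the jaws. I release and check.

Run:
```python
from h import *
np.set_printoptions(precision=4,suppress=True)
move_gripper(0.085)
print(current_finger_gap(),current_force(),current_position())
p=current_position()
servo_line([.5145,.1705,.30],rate=.15)
move_ptp([.5503,-.03,.24],down(99.7))
sleep(.2)
print(current_force(),current_clock())
ps=np.radians(9.7);ex=np.array([np.cos(ps),np.sin(ps)]);ey=np.array([-np.sin(ps),np.cos(ps)])
ims=[]
for n in("top","scene"):
    c=capture(n);P,u,v=cloud(c);k=proj(c,[.5145,.1705,.17]).astype(int)
    ims.append(cv2.resize(c["image"][k[1]-40:k[1]+40,k[0]-40:k[0]+40],(396,396),interpolation=cv2.INTER_CUBIC))
    D=P[:,:2]-np.array([.5123,.1705]);L=np.stack([D@ex,D@ey,P[:,2]],1)
    Q=L[(abs(L[:,0])<.03)&(abs(L[:,1])<.035)&(P[:,2]>.138)&(P[:,2]<.25)]
    print(n,len(Q))
    for lo in np.arange(.14,.23,.01):
        q=Q[(Q[:,2]>=lo)&(Q[:,2]<lo+.01)]
        if len(q)>2: print(round(lo,3),len(q),q.min(0)*1000,q.max(0)*1000)
cv2.imwrite("pics/rel.png",np.hstack(ims))
```

```text
0.08497596989278258 [ 0.258  -0.7229  0.0581] [0.5139 0.1705 0.1859]
[ 0.4193 -0.2625 -0.7795] 12.925
top 193
0.14 4 [-22.1179 -14.5775 140.0394] [ 20.7569   6.9513 146.4254]
0.15 4 [-18.9605  -4.1035 150.5544] [ 12.1077   6.8596 156.4776]
0.16 4 [-18.1773  -6.6671 165.059 ] [ 15.4361   9.0241 168.8754]
0.17 54 [-20.4372  -9.3048 170.2935] [ 19.2584  11.4015 178.912 ]
0.18 25 [-16.2821  -9.1118 180.2666] [ 19.8051  11.114  188.9596]
0.19 23 [-16.6852 -11.6433 190.6011] [ 14.3625  15.1949 199.4338]
0.2 27 [-16.0856 -14.6957 200.0259] [ 13.5028  17.6134 209.9589]
0.21 39 [-16.484  -19.8478 211.626 ] [ 15.0561  22.2809 219.6847]
0.22 4 [-14.2066 -20.5526 220.0274] [  3.7074 -17.7536 223.0876]
scene 376
0.14 41 [-13.9844 -17.0498 140.0417] [ 22.8547   9.0981 149.7586]
0.15 45 [-17.5754 -18.3258 150.3747] [ 18.8577   7.5382 159.8359]
0.16 43 [-15.5039 -16.6444 160.3468] [ 21.0291   7.3913 169.7813]
0.17 46 [-13.8906 -14.0519 170.0447] [ 22.6359   7.97   179.4872]
0.18 51 [-16.8964 -18.7803 180.5119] [ 17.9592  13.8584 189.8454]
0.19 48 [-16.2942 -20.9944 190.207 ] [ 18.0377  13.9021 199.9992]
0.2 53 [-17.1062 -23.5499 200.1137] [ 17.6275  17.5027 209.926 ]
0.21 39 [-17.3674 -26.0977 210.13  ] [ 19.2866  18.6052 215.8529]
```

View pics/rel.png

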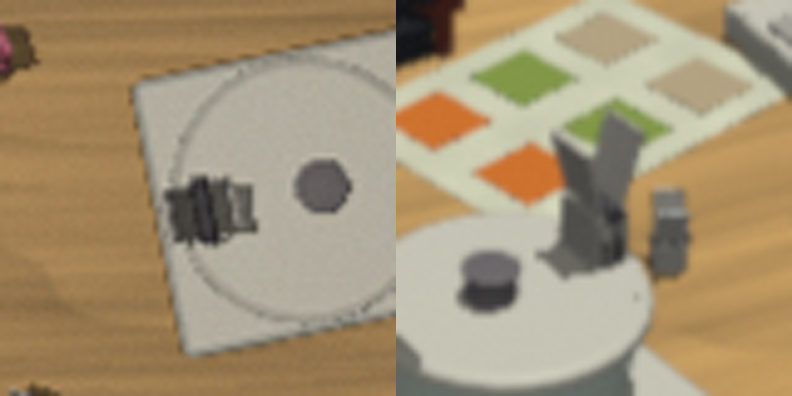

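The clip stands upright and centred on the tabs by itself. Its top is at z ≈ 0.216 to 0.22 (0.216 expected), and in the right crop it is at (600,200). Next is the dial.

Run:
```python
from h import *
np.set_printoptions(precision=4,suppress=True)
c=capture("scene");P,u,v=cloud(c)
move_gripper(0.045)
X=[.550,-.0442]
q=down(99.7)
move_ptp([*X,.17],q)
print(servo_line([*X,.108],rate=.06,contact_N=6),current_position(),current_force())
f0=np.array(current_force())
move_gripper(0.0)
print("gap",current_finger_gap(),current_position(),np.array(current_force())-f0,current_torque(),current_joint_pos(),current_clock())
c=capture("scene");k=proj(c,[.55,-.044,.13]).astype(int)
cv2.imwrite("pics/dgrip.png",cv2.resize(c["image"][k[1]-45:k[1]+45,k[0]-45:k[0]+75],(800,600),interpolation=cv2.INTER_CUBIC))
```

```text
False [ 0.5504 -0.0443  0.1084] [ 0.0971  0.3195 -0.4365]
gap 0.01370714513558783 [ 0.5503 -0.0455  0.1082] [ 0.2135 -5.4025  0.1014] [-0.7069  0.0291 -0.0341] [-0.2062  0.4213  1.7401 -0.0024  0.9792 -1.9455] 16.025
```

View pics/dgrip.png

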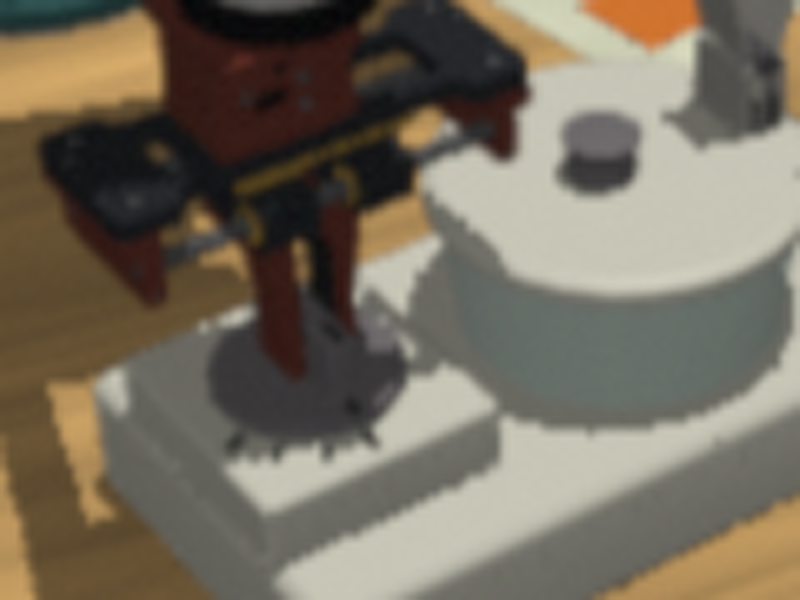

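The bar is gripped: gap 13.7 mm, bar about 1.3 mm off in y, a 5.4 N side force. I re-centre and turn clockwise in steps, watching force and torque.

```bash
cat >> h.py <<'E'
from scipy.spatial.transform import Rotation as Ro
def yaw():
    x=Ro.from_quat(current_orientation()).as_matrix()[:,0]
    return np.degrees(np.arctan2(x[1],x[0]))
E
python3 - <<'E'
from h import *
np.set_printoptions(precision=3,suppress=True)
C=np.array([.550,-.0457])
servo_line([*C,.108],down(99.7),rate=.02)
y0=yaw();print("yaw0",y0,current_position(),current_force(),current_torque(),current_clock())
for a in np.arange(.1,.71,.1):
    servo_line([*C,.108],down(99.7-np.degrees(a)),rate=.05)
    print(round(a,2),"turned",round(np.radians(y0-yaw()),3),"F",np.array(current_force()),"T",np.array(current_torque()),"gap",round(current_finger_gap(),4),np.array(current_position()),round(current_clock(),2))
E
```

```text
yaw0 99.69356344390243 [ 0.55  -0.046  0.108] [0.073 0.887 0.717] [ 0.216 -0.098  0.047] 16.325
0.1 turned 0.097 F [ 0.757 -0.082  1.948] T [ 0.046 -0.183  0.075] gap 0.0136 [ 0.55  -0.046  0.108] 16.57
0.2 turned 0.195 F [ 0.969 -2.208  1.341] T [-0.218 -0.236  0.128] gap 0.0136 [ 0.55  -0.046  0.108] 16.82
0.3 turned 0.295 F [ 0.733 -3.774  2.364] T [-0.533 -0.188  0.071] gap 0.0139 [ 0.55  -0.046  0.108] 17.07
0.4 turned 0.394 F [ 0.974 -4.949  0.949] T [-0.879 -0.112  0.108] gap 0.0137 [ 0.55  -0.046  0.108] 17.32
0.5 turned 0.494 F [ 0.629 -6.275  1.337] T [-0.994 -0.129  0.182] gap 0.0139 [ 0.55  -0.047  0.108] 17.57
0.6 turned 0.594 F [ 0.159 -7.147  2.107] T [-1.143 -0.065  0.116] gap 0.0141 [ 0.55  -0.047  0.108] 17.82
0.7 turned 0.694 F [-0.195 -6.746  1.586] T [-1.194 -0.084  0.117] gap 0.0137 [ 0.55  -0.047  0.108] 18.07
```

Run:
```python
from h import *
np.set_printoptions(precision=3,suppress=True)
C=np.array([.550,-.0472]);y0=99.69
for a in [.7,.8,.9,1.0,1.1,1.15,1.2,1.24]:
    servo_line([*C,.108],down(99.7-np.degrees(a)),rate=.05)
    print(round(a,2),"turned",round(np.radians(y0-yaw()),3),"F",np.array(current_force()),"T",np.array(current_torque()),"gap",round(current_finger_gap(),4),np.array(current_position()),round(current_clock(),2))
sleep(.5)
print(np.radians(y0-yaw()),current_force(),current_torque())
ims=[]
for n in("scene","top"):
    c=capture(n);k=proj(c,[.55,-.02,.12]).astype(int)
    ims.append(cv2.resize(c["image"][k[1]-45:k[1]+45,k[0]-45:k[0]+45],(396,396),interpolation=cv2.INTER_CUBIC))
    P,u,v=cloud(c)
    m=(np.hypot(P[:,0]-.55,P[:,1]+.046)<.042)&(P[:,2]>.109)&(P[:,2]<.138)
    q=P[m]
    if len(q)>5: print(n,len(q),cv2.minAreaRect((q[:,:2]*1000).astype(np.float32)))
    m=(np.hypot(P[:,0]-.5123,P[:,1]-.1705)<.05)&(P[:,2]>.2)
    if m.sum()>5: print("clip",P[m].mean(0),P[m].max(0))
cv2.imwrite("pics/turned.png",np.hstack(ims))
```

```text
0.7 turned 0.697 F [ 0.806 -1.417  2.113] T [-0.214 -0.127  0.123] gap 0.0137 [ 0.55  -0.047  0.108] 18.32
0.8 turned 0.796 F [-0.126 -1.809  4.123] T [-0.383 -0.023  0.156] gap 0.0137 [ 0.55  -0.047  0.108] 18.57
0.9 turned 0.895 F [-1.651 -2.236  5.305] T [-0.499  0.08   0.192] gap 0.0137 [ 0.55  -0.047  0.108] 18.82
1.0 turned 0.995 F [-1.583 -3.12   6.21 ] T [-0.589  0.184  0.197] gap 0.0136 [ 0.55  -0.047  0.108] 19.07
1.1 turned 1.095 F [-2.008 -3.62   5.07 ] T [-0.724  0.257  0.068] gap 0.0137 [ 0.55  -0.048  0.108] 19.32
1.15 turned 1.145 F [-1.787 -4.849  6.095] T [-0.74   0.316  0.113] gap 0.0141 [ 0.549 -0.048  0.108] 19.57
1.2 turned 1.194 F [-3.217 -4.219  6.943] T [-0.793  0.327  0.185] gap 0.0136 [ 0.549 -0.048  0.108] 19.82
1.24 turned 1.234 F [-2.41  -5.478  6.96 ] T [-0.795  0.32   0.194] gap 0.0139 [ 0.549 -0.048  0.108] 20.07
1.2341746053882936 [-2.809 -4.495  5.933] [-0.85   0.337  0.152]
scene 198 ((555.0103149414062, -47.39004898071289), (31.706342697143555, 64.13602447509766), 6.82475471496582)
clip [0.514 0.169 0.209] [0.532 0.19  0.217]
top 19 ((536.2351684570312, -19.83472442626953), (13.468778610229492, 9.986742973327637), 18.358243942260742)
clip [0.511 0.172 0.212] [0.53  0.194 0.22 ]
```

View pics/turned.png

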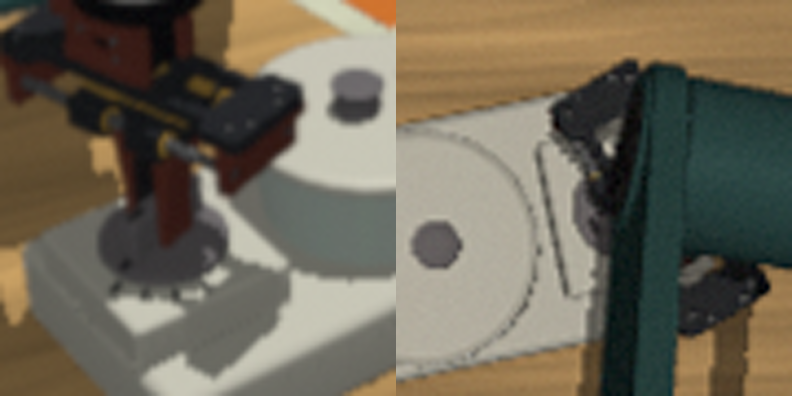

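The dial is held at about 1.234 rad. The gap stayed at 13.7 mm, so the pads lie flat on the bar with no lag. In the turned picture the bar at (165,215) follows the gripper. The clip's top is unchanged at z ≈ 0.217. I hand the job in while still holding the dial.

Run:
```python
from h import *
print(np.radians(99.69-yaw()),current_finger_gap(),current_clock())
close_job()
```

```text
1.2341545881565752 0.01362864939942549 20.675
the job is handed in; nothing more can be done
```

I clipped the larger grey spring clip fully down over the lid tabs and let go. Then I turned the dial clockwise to the third click and handed the job in at 20.7 s, still holding it. I was given no verdict.

- **Clip:** The jaws touched the lid at the predicted fully-down height. After release the clip stood upright and centred on the tabs in both cameras. Its top was at z ≈ 0.217–0.22 m, against 0.216 m expected, and did not change while I turned the dial.
- **Dial:** The gripper turned by 1.234 rad, which lies between the third click (1.20) and the stop (1.28). The finger gap stayed at about 13.7 mm, so the pads stayed flat on the bar and I take the dial to have turned with them. The bar itself was mostly hidden by the gripper, so I could not confirm the angle in a picture. The rest angle is only known to about 0.02 rad.
- **Disagreements:** The two cameras differed by about 3–5 mm. I settled y from where the gripped clip sat and x from comparing clip and tabs in the same view. The dial's torque readings were noisy, so they suggest the clicks but do not prove them.
- **Forces:** Of the forces I read between moves, none exceeded about 10 N.
- **Other objects:** I did not go near any other thing on the table. I made no separate check of them at the end.

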